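Pick a shaft sleeve and a sole weight from the sloped bins onto the scale

ROBOT

A 7-joint arm with a two-finger parallel gripper is mounted at the origin on the work surface. World frame = base frame: x ahead of the robot, y to its left, z up, the work surface at z = 0. Lengths are in m, angles in rad, forces in N, time in s.
With the tool pointing down it reaches from about 0.425 to 0.925 m from the base axis. Payload 6.8 kg.
Tool frame: the origin (TCP) lies on the front face of the gripper's body, between the roots of the fingers; the fingertips stand 73 mm ahead of it and the grasp point (between the pads) lies 54 mm ahead of it; z points along the fingers, y is the line along which they close (so a half turn about z gives the same grasp; the last joint's range is limited). The gripper opens to 85 mm and grips with 20 to 120 N. Pads are 22 mm wide; open, the fingers measure 114 mm over their backs; the gripper's body (76 mm by 85 mm) begins 54 mm behind the grasp point. The pads swing forward as they close: fully open they stand 13 mm farther back than shut.
Start: joints at [-1.267, 0.477, 0.022, 1.555, -0.011, 1.109, -0.083], TCP at [0.27, 0.619, 0.304] pointing down, gripper open.
Joint ranges: [-2.96, 2.96], [-0.34, 2.1], [-1.41, 1.46], [0.24, 2.44], [-1.37, 4.51], [0.17, 1.92], [-2.96, 2.96]. Speed limits (rad/s): [2.39, 2.39, 3.14, 3.14, 3.14, 3.14, 3.14].

INTERFACE

Orientations are given as a unit quaternion [w, x, y, z].
In Python, from station import bot, optics gives the robot as it stands.
- The arm moves only by the tool drive_tool, never from a script. Its argument "deltas" is a list of rows, each an object with "gripper": the closure in counts, from 0 (fully open) to 255 (shut); "offset": the shift along the tool's x, y, z in units of 1000 mm (1.0 is 1000 mm), a list of three; "angular": the turn, a rotation vector about the tool's x, y, z in units of 45 degrees (1.0 is 45 degrees), a list of three. In form: [{"gripper": gripper, "offset": [dx, dy, dz], "angular": [rx, ry, rz]}, ...]. A call has 1 to 5 rows; each row is the pose to reach, as a shift and turn from the pose commanded when the call began, along the tool's axes at that moment; what a row does not reach only later rows make up. A row lasts 1/10 s, in which the tool goes at most 50 mm and 8.59 degrees, less where a joint would pass 70% of its speed; a pose out of reach is approached as far as the arm can. A call with a number of a shift or a turn outside -1 to 1 is refused whole. A call with a gripper value outside its range is refused whole. The fingers move at their own pace and stop on an object; "grip_force" is the grip in N (left out, the last holds). Time passes only in rows, so rows that repeat a pose let the fingers close. It gives the time, the measured TCP pose, the force, the opening and the grip force at its end, in the units of the state.
- bot.get_obs(): the state, without advancing time (a new reading comes with each control period).
- optics.read_camera(name): name is "scene" or "side" or "wrist"; returns the picture (480x640x3 uint8, blue, green, red); there is no depth.
- optics.camera_model(name): a dict with "fx", "fy", "cx", "cy" (pixels), "cam_to_world" (4x4, takes a point from camera to world coordinates). Camera axes: x right, y up, looking along -z (the intrinsics and any distortion apply to the point x, -y, -z); pixel columns grow to the right and rows downward; lengths in m; the calibration is good to about 2 mm. A picture is of the moment at which its call begins: read the wrist's pose just before it. camera_model takes no time and is no camera call; for the wrist camera it gives the pose at the moment of the call.
- bot.hand_in(): hands the job in; it is judged then, once.
The state is a dict: "t": time; "q": joint angles; "joint_vel": joint speeds; "joint_torque": joint torques, N m; "eef_pos": TCP position; "tool_rot": TCP orientation; "contact_force": force on the tool from outside, world axes, zero at the start; "torque": the same for the moment, N m; "gripper_width": opening from 0.0 (shut) to 1.0 (fully open); "grasp_force": force on a finger pad.
Only numpy, scipy, OpenCV 4.12 (cv2) and the standard library are available. Lean on these libraries where they do the work, as an engineer would, in place of code of your own. Each camera call takes 0.05 s, during which the arm holds its last target. There are 200 camera calls.

TASK

Weigh out the parts for the driver: take one shaft sleeve and one round sole weight from the sloped bins and lay them both flat on the scale's pan, side by side. Set them down gently, neither dropping them nor pressing hard on the scale. Leave all the other parts in their own bins, and do not disturb the club head, the T-handle wrench and the jar.

Things in the scene. Friction and masses are not known exactly. Their poses are not given: they have to be found in the camera images.
- bin_sleeves: Blue hopper bin with two shaft sleeves, fixed on the stand; inside 160 mm along the slope, 99 wide. Origin: centre of its underside. Own x up the slope, y across, z square to the floor (15 degrees off vertical, leaning to the robot). Floor 3 mm thick; lip at -x 18 mm high, sides 27 mm in front, 45 in the rear half, back 45. Three stand in a row at 105 mm; which holds what varies.
- bin_rounds: Blue hopper bin with two round sole weights, fixed on the stand; inside 160 mm along the slope, 99 wide. Origin: centre of its underside. Own x up the slope, y across, z square to the floor (15 degrees off vertical, leaning to the robot). Floor 3 mm thick; lip at -x 18 mm high, sides 27 mm in front, 45 in the rear half, back 45. Three stand in a row at 105 mm; which holds what varies.
- bin_oblongs: Blue hopper bin with two oblong weights, fixed on the stand; inside 160 mm along the slope, 99 wide. Origin: centre of its underside. Own x up the slope, y across, z square to the floor (15 degrees off vertical, leaning to the robot). Floor 3 mm thick; lip at -x 18 mm high, sides 27 mm in front, 45 in the rear half, back 45. Three stand in a row at 105 mm; which holds what varies.
- sleeve_a: Shaft sleeve, one of two alike: round bar, half aluminium, half black, 50 mm long, 14 mm thick, 10-16 g. Origin: centre. Own x along it, black end at +x, within 20 degrees of the bin's x. Mid-length it has an eight-sided collar, 14 mm across flats, 12 mm long (best grip); the -x end has a like spline, so it rolls little. One lies low and one high in the bin, about 75 mm apart.
- sleeve_b: Shaft sleeve, one of two alike: round bar, half aluminium, half black, 50 mm long, 14 mm thick, 10-16 g. Origin: centre. Own x along it, black end at +x, within 20 degrees of the bin's x. Mid-length it has an eight-sided collar, 14 mm across flats, 12 mm long (best grip); the -x end has a like spline, so it rolls little. One lies low and one high in the bin, about 75 mm apart.
- round_a: Round sole weight, one of two alike: plain steel disc 24 mm in diameter, 10 mm thick, small dark socket, 25-42 g, lying flat in its bin. Origin: centre. Own z is the disc's axis. One lies low and one high in the bin, about 75 mm apart.
- round_b: Round sole weight, one of two alike: plain steel disc 24 mm in diameter, 10 mm thick, small dark socket, 25-42 g, lying flat in its bin. Origin: centre. Own z is the disc's axis. One lies low and one high in the bin, about 75 mm apart.
- oblong_a: Oblong sliding weight: plain steel block 36 x 16 x 9 mm, lying flat in its bin. Origin: centre. Not wanted for this job; it stays in its bin.
- oblong_b: Oblong sliding weight: plain steel block 36 x 16 x 9 mm, lying flat in its bin. Origin: centre. Not wanted for this job; it stays in its bin.
- stand: Dark bent-steel bench stand, fixed, 220 mm deep and 322 mm wide, under the three bins. Origin on the bench under its centre, own x away from the low side, own y along the row of bins. It and the scale may change sides.
- scale: White bench gram scale, fixed, 223 mm deep, 170 mm wide (own y), with its display at its -x side and a round steel pan on top. Origin on the bench. Its top under the pan is 36 mm above the bench.
- scale_pan (a point): Centre of the upper face of the scale pan's flat floor, 48 mm above the bench, axes those of the scale. The floor is round, flat out to 77 mm from here; the pan's rim stands 7 mm above the floor, 84 mm in outer radius. The pan does not give.
- club_head: Bystander: black driver head with a steel face, about 110 mm across, 72 mm high with its hosel, standing loose on the bench beyond the bins. Origin under its middle.
- t_wrench: Bystander: yellow T-handle wrench lying loose on the bench at the robot's left. Origin under the middle of the handle, handle 90 mm along own x, blade reaching 120 mm along own +y, 25 mm high.
- jar: Bystander: white plastic jar, 72 mm in diameter, 85 mm high, standing loose at the robot's right. Origin under its centre.

How it is judged:
By the outcome, as a careful person would: the job done as asked, in the order asked, and still so for the second after the job is handed in, with the robot touching nothing.
It also fails if it takes over 61 s, if anything falls off the work surface, if the arm or the gripper's body presses on something with over 40 N, if the wrist force passes 120 N, or if a joint passes its speed limit or range.

## Working session

There is one attempt and no reset: what is moved stays moved. The work goes in short steps, Python scripts to look and compute and a tool call to move; the robot and the scene stay as the last step left them, time stands still between calls to the robot, and variables do not carry over. Pictures are saved under pics/ and viewed, at most 10 in all, crops included, and the job is handed in when it is done.

Besides the shell and the picture viewer there is one more tool, called after ">>>" in YAML: its name, and indented under it one key for each argument. drive_tool: Moves the arm, as the interface text tells. Its arguments: {"type":"object","properties":{"deltas":{"type":"array"},"grip_force":{"type":"number"}},"required":["deltas"]}

```bash
ls && mkdir -p pics && python3 - <<'E'
from station import bot, optics
import cv2, numpy as np
np.set_printoptions(precision=4,suppress=True)
o=bot.get_obs(); print({k:o[k] for k in ('t','eef_pos','tool_rot','gripper_width','contact_force')})
for n in ('scene','side','wrist'):
    m=optics.camera_model(n); print(n,{k:v for k,v in m.items() if k!='cam_to_world'}); print(np.array(m['cam_to_world']))
    cv2.imwrite(f'pics/{n}0.png',optics.read_camera(n))
E
```

```text
pics
{'t': 0.0, 'eef_pos': array([0.27  , 0.6182, 0.3029]), 'tool_rot': array([-0.0001,  0.2044,  0.9789, -0.0009]), 'gripper_width': 0.999906352752597, 'contact_force': array([-0.0813,  0.4881,  0.6193])}
scene {'fx': 508.4278949697206, 'fy': 508.4278949697206, 'cx': 322.5146190335751, 'cy': 235.93373580012047}
[[-0.1189 -0.7409  0.661   1.4559]
 [ 0.9927 -0.0758  0.0936  0.1209]
 [-0.0193  0.6674  0.7445  0.9908]
 [ 0.      0.      0.      1.    ]]
side {'fx': 510.52985746327874, 'fy': 510.52985746327874, 'cx': 324.5405127197893, 'cy': 236.9726254065387}
[[-0.9994  0.0328 -0.0128  0.6018]
 [-0.0324 -0.7158  0.6975  0.8023]
 [ 0.0137  0.6975  0.7164  0.9231]
 [ 0.      0.      0.      1.    ]]
wrist {'fx': 397.6607431087289, 'fy': 397.6607431087289, 'cx': 314.3838408995509, 'cy': 238.06339254470723}
[[ 0.4009 -0.8735 -0.2761  0.1994]
 [ 0.9161  0.382   0.1218  0.6497]
 [-0.0009 -0.3017  0.9534  0.3729]
 [ 0.      0.      0.      1.    ]]
```

View pics/scene0.png

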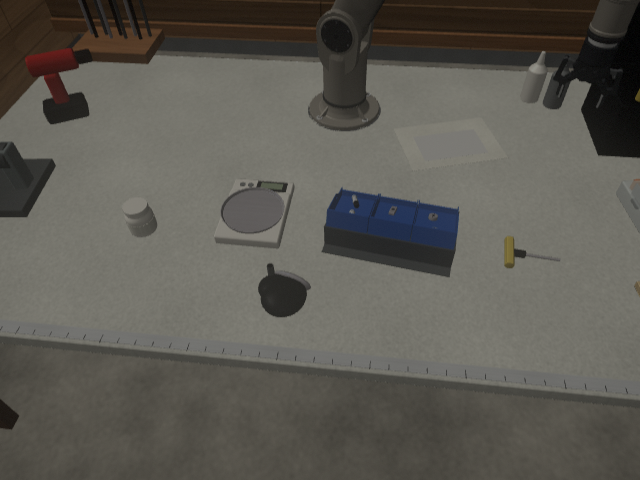

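View pics/side0.png

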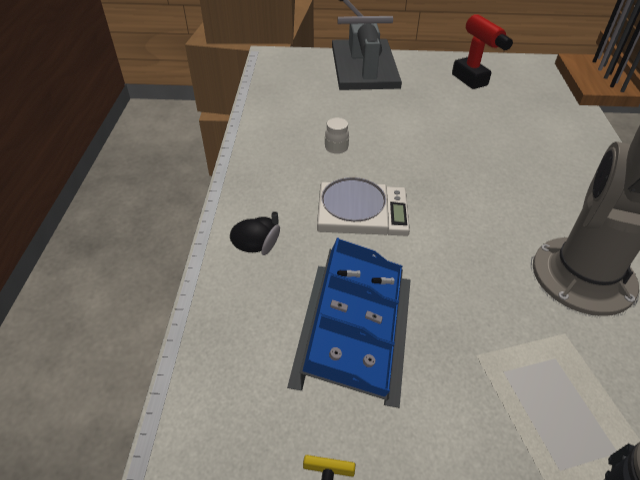

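The side view shows three bins from (340,245) to (390,400): sleeves at (348,273)/(383,281), oblongs in the middle, rounds at (336,353)/(370,360). The scale pan is at (354,199). In the scene view the bins span (325–460, 190–245) and the pan is at (253,211).

```bash
python3 - <<'E'
import cv2, numpy as np
s=cv2.imread('pics/side0.png')[230:410,285:415]; c=cv2.imread('pics/scene0.png')[180:275,320:465]
a=cv2.resize(s,None,fx=3,fy=3,interpolation=cv2.INTER_CUBIC)  #390x540
b=cv2.resize(c,None,fx=2.8,fy=2.8,interpolation=cv2.INTER_CUBIC)
d=cv2.resize(cv2.imread('pics/scene0.png')[170:255,205:305],None,fx=3,fy=3,interpolation=cv2.INTER_CUBIC)
im=np.zeros((540,800,3),np.uint8); im[:540,:390]=a; im[:b.shape[0],392:392+b.shape[1]]=b; im[275:275+d.shape[0],392:392+d.shape[1]]=d
cv2.imwrite('pics/comp.png',np.clip(im*1.5,0,255).astype(np.uint8))
E
```

```text
(no output)
```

View pics/comp.png

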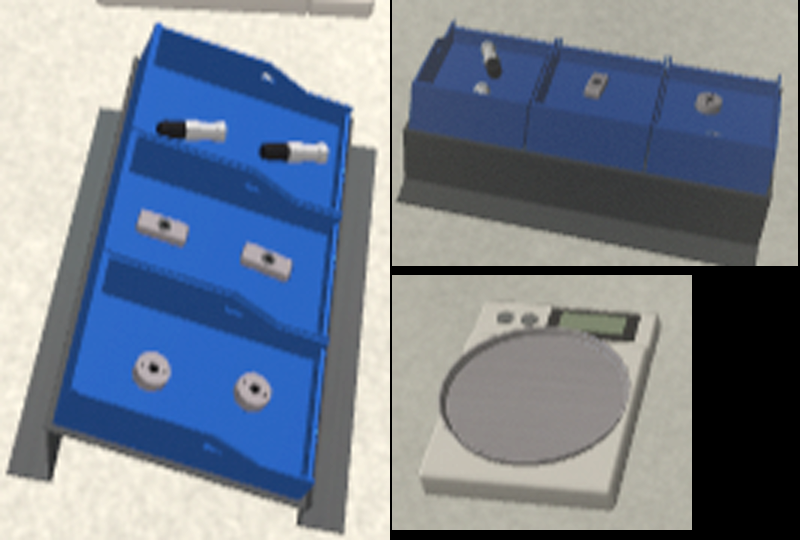

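```bash
cat > h.py <<'E'
import numpy as np
from scipy.spatial.transform import Rotation as R
from station import bot, optics
np.set_printoptions(precision=4,suppress=True)
def ray(n,uv,m=None):
    m=m or optics.camera_model(n); T=np.array(m['cam_to_world'])
    d=T[:3,:3]@[(uv[0]-m['cx'])/m['fx'],-(uv[1]-m['cy'])/m['fy'],-1]
    return T[:3,3],d/np.linalg.norm(d)
def tri(rs):
    A=sum(np.eye(3)-np.outer(d,d) for o,d in rs); b=sum((np.eye(3)-np.outer(d,d))@o for o,d in rs)
    p=np.linalg.solve(A,b); return p,[np.linalg.norm(np.cross(p-o,d)) for o,d in rs]
def plane(r,p,n):
    o,d=r; return o+d*((p-o)@n)/(d@n)
def proj(n,p,m=None):
    m=m or optics.camera_model(n); T=np.array(m['cam_to_world']); c=T[:3,:3].T@(np.asarray(p)-T[:3,3])
    return np.array([m['cx']+m['fx']*c[0]/-c[2], m['cy']-m['fy']*c[1]/-c[2]])
E
python3 - <<'E'
from h import *
S=lambda u,v:ray('side',(285+u/3,230+v/3)); C=lambda u,v:ray('scene',(320+(u-392)/2.8,180+v/2.8)); D=lambda u,v:ray('scene',(205+(u-392)/3,170+(v-275)/3))
P={}
for k,a,b in [('round',(253,391),(709,102)),('oblong',(267,260),(597,84)),('sleeve',(294,152),(491,58)),('backcorner_sl',(157,25),(413,80)),('backcorner_rd',(57,425),(770,192)),('bc2',(57,425),(775,140))]:
    P[k],e=tri([S(*a),C(*b)]); print(k,P[k],e)
r=P['round']-P['sleeve']; yaw=np.arctan2(r[1],r[0])-np.pi/2; print('yaw deg',np.degrees(yaw),np.linalg.norm(r))
x=np.array([np.cos(yaw)*np.cos(np.radians(15)),np.sin(yaw)*np.cos(np.radians(15)),np.sin(np.radians(15))])
n=np.array([-np.cos(yaw)*np.sin(np.radians(15)),-np.sin(yaw)*np.sin(np.radians(15)),np.cos(np.radians(15))])
for k,a in [('round',(153,370)),('oblong',(162,227)),('sleeve',(192,130))]:
    p=plane(S(*a),P[k],n); print(k,'high',p,np.linalg.norm(p-P[k]))
z=np.array([0,0,1.])
print('pan scene',plane(D(536,396),np.array([0,0,.054]),z),'side',plane(ray('side',(354,199)),np.array([0,0,.054]),z))
E
```

```text
round [0.5194 0.2776 0.044 ] [np.float64(0.00011426695470307723), np.float64(0.00011426695470300546)]
oblong [0.5069 0.1747 0.0448] [np.float64(8.856521060261421e-05), np.float64(8.856521060255715e-05)]
sleeve [0.4826 0.0746 0.0439] [np.float64(0.0011603668728847273), np.float64(0.001160366872884737)]
backcorner_sl [0.5869 0.013  0.1115] [np.float64(0.0017640864148742357), np.float64(0.0017640864148743905)]
backcorner_rd [0.6443 0.3216 0.0683] [np.float64(0.0006103274769492595), np.float64(0.0006103274769492574)]
bc2 [0.6341 0.3297 0.1073] [np.float64(0.014151101411599762), np.float64(0.014151101411599715)]
yaw deg -10.283228562612477 0.20627962669076472
round high [0.585  0.2754 0.0614] 0.06789567502206356
oblong high [0.5807 0.1642 0.0648] 0.07721544948992361
sleeve high [0.5598 0.0752 0.0643] 0.07991414996485444
pan scene [ 0.5537 -0.1875  0.054 ] side [ 0.5463 -0.1831  0.054 ]
```

```bash
cat >> h.py <<'E'
Q=lambda q:R.from_quat(np.roll(q,-1))
YAW=np.radians(-10.)
def basis(tilt,yaw):  # tool rotation: y = bin y, z into the floor
    y=np.array([-np.sin(yaw),np.cos(yaw),0]); z=np.array([np.cos(yaw)*np.sin(tilt),np.sin(yaw)*np.sin(tilt),-np.cos(tilt)])
    return R.from_matrix(np.c_[np.cross(y,z),y,z])
def go(p,Rt):
    o=bot.get_obs(); Rc=Q(o['tool_rot']); d=Rc.inv().apply(np.asarray(p)-o['eef_pos']); a=(Rc.inv()*Rt).as_rotvec()
    print('t',round(o['t'],2),'offset',d,'angular',a/(np.pi/4),'rows',max(np.linalg.norm(d)/.05,np.degrees(np.linalg.norm(a))/8.59))
E
python3 - <<'E'
from h import *
o=bot.get_obs(); Rc=Q(o['tool_rot']); T=np.array(optics.camera_model('wrist')['cam_to_world'])
off=Rc.inv().apply(T[:3,3]-o['eef_pos']); rel=Rc.as_matrix().T@T[:3,:3]; print(off,rel)
Rt=basis(np.radians(15),YAW); look=Rt.apply(-rel[:,2])
cam=np.array([.545,.172,.055])-look*.30; p=cam-Rt.apply(off); print('tcp',p); go(p,Rt)
E
```

```text
[ 0.0773  0.0005 -0.0699] [[-0.0008  0.9534  0.3016]
 [ 1.      0.0009 -0.0004]
 [-0.0006  0.3016 -0.9534]]
tcp [0.4773 0.1833 0.2603]
t 0.15 offset [-0.364  -0.3156  0.0433] angular [-0.0412 -0.3319 -0.3001] rows 9.67461624679297
```

>>> drive_tool:
  deltas:
    - {"gripper":0,"offset":[-0.18,-0.157,0.01],"angular":[-0.02,-0.166,-0.15]}
    - {"gripper":0,"offset":[-0.18,-0.157,0.01],"angular":[-0.02,-0.166,-0.15]}
    - {"gripper":0,"offset":[-0.364,-0.3156,0.0433],"angular":[-0.041,-0.332,-0.3]}
    - {"gripper":0,"offset":[-0.364,-0.3156,0.0433],"angular":[-0.041,-0.332,-0.3]}
    - {"gripper":0,"offset":[-0.364,-0.3156,0.0433],"angular":[-0.041,-0.332,-0.3]}

```text
t: 0.65
eef_pos: [0.3767, 0.3921, 0.2839]
tool_rot: [0.13, 0.085, 0.988, -0.011]
contact_force: [0.6, 1.3, -0.0]
gripper_width: 0.997
grasp_force: 0.0
```

```bash
python3 - <<'E'
from h import *
go([.4773,.1833,.2603],basis(np.radians(15),YAW))
E
```

```text
t 0.65 offset [-0.1241 -0.1885  0.0577] angular [0.0015 0.0007 0.0032] rows 4.658990200487991
```

>>> drive_tool:
  deltas:
    - {"gripper":120,"offset":[-0.124,-0.188,0.058],"angular":[0,0,0]}
    - {"gripper":120,"offset":[-0.124,-0.188,0.058],"angular":[0,0,0]}
    - {"gripper":120,"offset":[-0.124,-0.188,0.058],"angular":[0,0,0]}
    - {"gripper":120,"offset":[-0.124,-0.188,0.058],"angular":[0,0,0]}
    - {"gripper":120,"offset":[-0.124,-0.188,0.058],"angular":[0,0,0]}
  grip_force: 30

```text
t: 1.15
eef_pos: [0.478, 0.181, 0.26]
tool_rot: [0.13, 0.088, 0.987, -0.012]
contact_force: [0.1, -0.2, 0.5]
gripper_width: 0.525
grasp_force: 0.0
```

```bash
python3 - <<'E'
from h import *
import cv2,pickle
optics.read_camera('wrist');optics.read_camera('wrist')
o=bot.get_obs(); m=optics.camera_model('wrist'); im=optics.read_camera('wrist')
pickle.dump((o,m),open('w1.pkl','wb')); cv2.imwrite('pics/w1.png',im)
cv2.imwrite('pics/w1b.png',cv2.resize(np.clip(im*1.4,0,255).astype(np.uint8),(800,600),interpolation=cv2.INTER_CUBIC))
print(o['t'],o['eef_pos'],o['gripper_width'],np.abs(o['joint_vel']).max())
E
```

```text
1.25 [0.4784 0.1795 0.2599] 0.5318521778857008 0.07515394395024827
```

View pics/w1b.png

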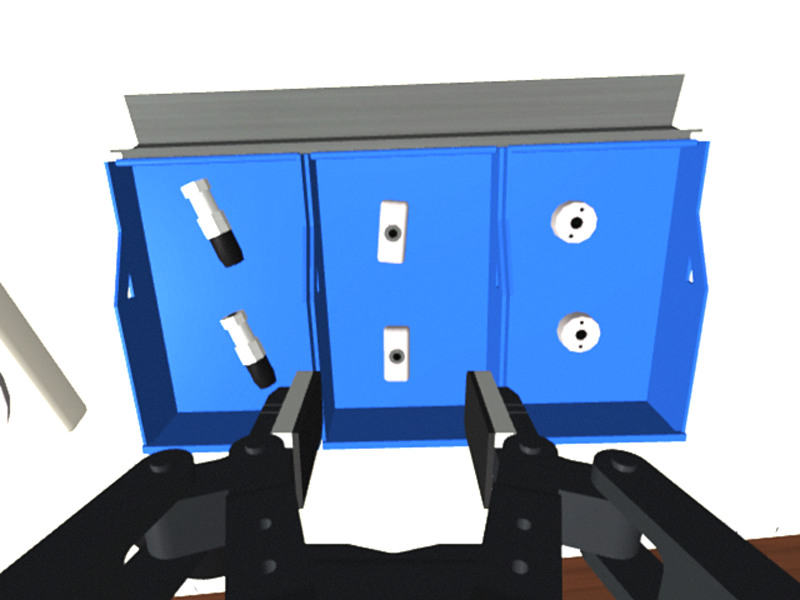

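The low-slope parts are at the image top: sleeve from (195,187) (aluminium) to (232,258) (black), and round with its socket at (576,222). The high parts are at sleeve (233,318)→(265,382) and round (580,334). The fingers (bottom) are pre-shaped to about 45 mm.

```bash
python3 - <<'E'
from h import *
import pickle
o,m=pickle.load(open('w1.pkl','rb'))
S=lambda u,v:ray('side',(285+u/3,230+v/3)); C=lambda u,v:ray('scene',(320+(u-392)/2.8,180+v/2.8)); W=lambda u,v:ray('wrist',(u*.8,v*.8),m)
P={}
for k,a,b,w in [('round',(255,389),(710,101),(576,222)),('oblong',(268,258),(598,84),(393,233)),('sleeve',(294,152),(491,58),(212,222))]:
    P[k],e=tri([S(*a),C(*b),W(*w)]); print(k,P[k],np.array(e),'noSide',tri([C(*b),W(*w)])[0],'SW',tri([S(*a),W(*w)])[0])
for dy in (-10,-11.7,-8.3):
    y=np.radians(dy); t=np.radians(15); n=np.array([-np.cos(y)*np.sin(t),-np.sin(y)*np.sin(t),np.cos(t)]); x=np.array([np.cos(y)*np.cos(t),np.sin(y)*np.cos(t),np.sin(t)]); Y=np.cross(n,x)
    ref=P['round']-n*10e-3  # floor point
    f=lambda w,h:plane(W(*w),ref+n*h,n)
    print('yaw',dy,'floor lines (bin angle deg):')
    L=lambda a,b,h:(lambda d:np.degrees(np.arctan2(d@Y,d@x)))(f(b,h)-f(a,h))
    print(' lip top',L((110,162),(700,143),18.+0) if 0 else L((110,162),(700,143),.018)-90,'right wall floor',L((672,152),(648,402),0),'left floor',L((133,166),(177,410),0),'sleeve',L((195,187),(232,258),.007),'high',L((233,318),(265,382),.007))
    for k,w,h in [('rlow',(576,222),.01),('rhigh',(581,334),.01),('slow',(212,222),.007),('shigh',(249,349),.007),('rightfloorlow',(672,152),0),('leftfloorlow',(133,166),0),('rightfloorhi',(648,402),0)]:
        p=f(w,h); print('  ',k,p,'bin',(p-ref)@x,(p-ref)@Y,(p-ref)@n)
E
```

```text
round [0.5194 0.2779 0.0465] [0.0011 0.0007 0.0007] noSide [0.5202 0.278  0.0464] SW [0.519  0.2778 0.0476]
oblong [0.5074 0.1748 0.0466] [0.0012 0.0012 0.0006] noSide [0.5081 0.175  0.0461] SW [0.5067 0.1749 0.0482]
sleeve [0.4828 0.0744 0.0443] [0.0015 0.0009 0.0007] noSide [0.4828 0.074  0.0453] SW [0.4834 0.0734 0.042 ]
yaw -10 floor lines (bin angle deg):
 lip top 1.248517362587478 right wall floor 3.43490142855108 left floor 1.109152167734257 sleeve 21.871624399939396 high 19.973601233556828
   rlow [0.5201 0.2778 0.0467] bin 0.0006656947000355078 1.5827335766763615e-05 0.009999999999999943
   rhigh [0.5868 0.2762 0.0644] bin 0.06897755850521153 0.009999856119316421 0.009999999999999964
   slow [0.4835 0.0732 0.0434] bin -0.0006831864094988074 -0.20780140436184594 0.007000000000000026
   shigh [0.5612 0.0734 0.0639] bin 0.0785510904837519 -0.19417381899469274 0.007000000000000014
   rightfloorlow [0.4963 0.3364 0.0273] bin -0.0367510643268913 0.05364969827034633 5.65805665970481e-17
   leftfloorlow [0.448  0.035  0.0286] bin -0.031885175291432685 -0.25161593210691047 -6.5760940
[... 1217 characters left out ...]
2778 0.0467] bin 0.0006658666671679336 -3.2722910898241425e-06 0.009999999999999986
   rhigh [0.5867 0.2762 0.0644] bin 0.06920726408088083 0.007992671607824145 0.009999999999999976
   slow [0.484  0.0725 0.0419] bin -0.006409190131306224 -0.2083228388013914 0.007000000000000019
   shigh [0.5621 0.0727 0.0626] bin 0.07358897550631925 -0.19687504924297017 0.007000000000000022
   rightfloorlow [0.4962 0.3363 0.0277] bin -0.03521698254038133 0.054384518668113356 -1.3724605077347566e-17
   leftfloorlow [0.4484 0.0339 0.0267] bin -0.039028336191451816 -0.25167287612244577 2.6255564526258943e-17
   rightfloorhi [0.6481 0.3191 0.0687] bin 0.1230141784510348 0.05930808116530587 -1.93240241640393e-18
```

```bash
cat >> h.py <<'E'
YAW=np.radians(-8.3); B=basis(np.radians(15),YAW); N=-B.as_matrix()[:,2]
SL=np.array([.4835,.0733,.0432]); RS=R.from_rotvec(N*np.radians(20))*B
RD=np.array([.5197,.2779,.0465])-N*.005
E
python3 - <<'E'
from h import *
print(bot.get_obs()['q']); go(SL+N*.14,RS)
E
```

```text
[-0.7929  0.1809  0.2433  2.1274  0.2167  0.6545  0.6731]
t 1.3 offset [ 0.0318 -0.1076  0.076 ] angular [-0.0109 -0.002  -0.4877] rows 2.710836195030607
```

>>> drive_tool:
  deltas:
    - {"gripper":150,"offset":[0.032,-0.108,0.076],"angular":[-0.011,0,-0.488]}
    - {"gripper":150,"offset":[0.032,-0.108,0.076],"angular":[-0.011,0,-0.488]}
    - {"gripper":150,"offset":[0.032,-0.108,0.076],"angular":[-0.011,0,-0.488]}
    - {"gripper":150,"offset":[0.032,-0.108,0.076],"angular":[-0.011,0,-0.488]}
    - {"gripper":150,"offset":[0.032,-0.108,0.076],"angular":[-0.011,0,-0.488]}

```text
t: 1.8
eef_pos: [0.4473, 0.0815, 0.1783]
tool_rot: [0.126, -0.104, 0.986, -0.031]
contact_force: [-0.3, 1.6, 0.6]
gripper_width: 0.414
grasp_force: 0.0
```

```bash
python3 - <<'E'
from h import *
import cv2,pickle
optics.read_camera('wrist');optics.read_camera('wrist')
o=bot.get_obs(); m=optics.camera_model('wrist'); im=optics.read_camera('wrist')
pickle.dump((o,m),open('w2.pkl','wb')); print(o['q'],o['gripper_width'],o['contact_force'],proj('wrist',SL,m)); go(SL+N*.14,RS)
Rc=Q(o['tool_rot']); pt=lambda d:proj('wrist',o['eef_pos']+Rc.apply(d),m)
print('tool axis 73:',pt([0,0,.073]),'sleeve axis pts',proj('wrist',SL+RS.apply([.025,0,0]),m),proj('wrist',SL-RS.apply([.025,0,0]),m))
cv2.imwrite('pics/w2b.png',cv2.resize(np.clip(im*1.3,0,255).astype(np.uint8),(800,600),interpolation=cv2.INTER_CUBIC))
E
```

```text
[-0.5774  0.2273  0.2079  2.3261  0.2229  0.3714  1.2031] 0.4108404516481594 [ 0.641  -0.1094  0.301 ] [305.5648 251.8548]
t 1.95 offset [ 0.002  -0.0039  0.0009] angular [0.0046 0.0027 0.0086] rows 0.08868528204878702
tool axis 73: [313.0587 313.5146] sleeve axis pts [305.5094 208.4676] [305.6165 292.3908]
```

View pics/w2b.png

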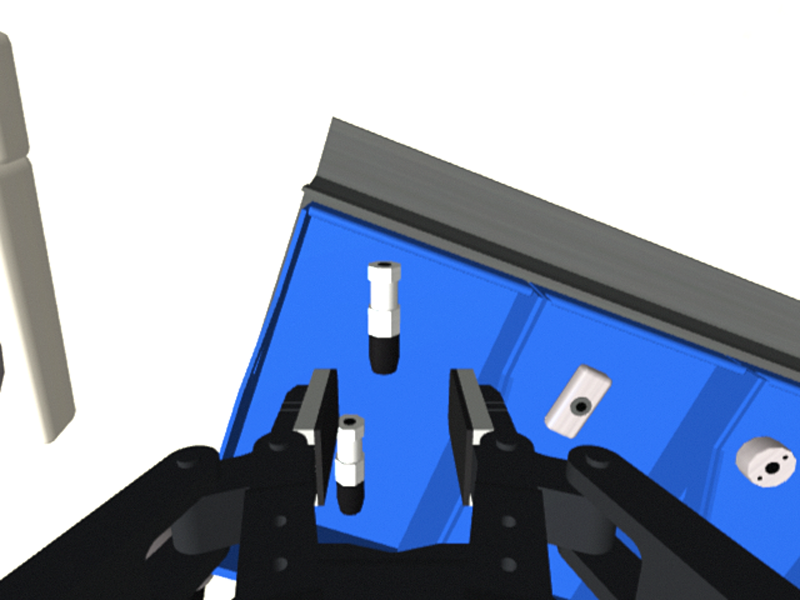

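>>> drive_tool:
  deltas:
    - {"gripper":150,"offset":[0.002,-0.003,0.03],"angular":[0,0,0.01]}
    - {"gripper":150,"offset":[0.002,-0.003,0.06],"angular":[0,0,0.01]}
    - {"gripper":150,"offset":[0.002,-0.003,0.069],"angular":[0,0,0.01]}
    - {"gripper":150,"offset":[0.002,-0.003,0.069],"angular":[0,0,0.01]}

```text
t: 2.35
eef_pos: [0.4638, 0.0757, 0.1111]
tool_rot: [0.126, -0.1, 0.987, -0.031]
contact_force: [0.4, 1.1, 0.8]
gripper_width: 0.408
grasp_force: 0.0
```

```bash
python3 - <<'E'
from h import *
import cv2,pickle
optics.read_camera('wrist')
o=bot.get_obs(); m=optics.camera_model('wrist'); im=optics.read_camera('wrist')
print(o['q'],o['gripper_width'],o['contact_force']); go(SL+N*.068,RS)
cv2.imwrite('pics/w3.png',np.clip(im*1.3,0,255).astype(np.uint8)[180:480,160:480])
cv2.imwrite('pics/w3b.png',cv2.resize(cv2.imread('pics/w3.png'),None,fx=2,fy=2,interpolation=cv2.INTER_CUBIC))
E
```

```text
[-0.5362  0.4003  0.2049  2.3329  0.2287  0.1907  1.1974] 0.4066824824868254 [ 0.0226 -0.1052 -0.1143]
t 2.45 offset [-0.0011  0.0001  0.0039] angular [ 0.0032  0.0005 -0.0028] rows 0.080372149453961
```

View pics/w3b.png

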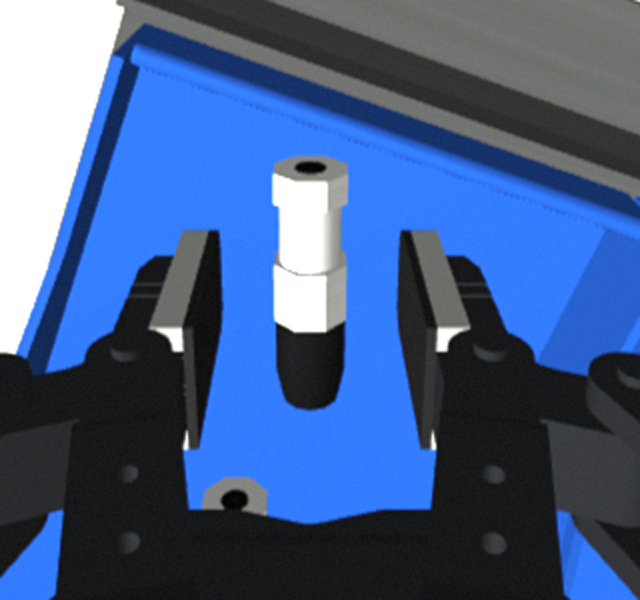

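The sleeve is centred between the pads: collar at about (310,295) in the crop, pads at u = 220 and 400. Joint 6 is near its 0.17 limit, so I'll take 3° off the tilt while going the last 4 mm.

```bash
python3 - <<'E'
from h import *
for a in (3,4):
    R2=RS*R.from_rotvec([0,np.radians(a),0]); go(SL-R2.apply([-0.0005,0,.0675]),R2)
E
```

```text
t 2.45 offset [-0.0041  0.0001  0.0044] angular [ 0.0033  0.0671 -0.0027] rows 0.3523255817238878
t 2.45 offset [-0.0053  0.0001  0.0045] angular [ 0.0033  0.0893 -0.0027] rows 0.468564562403667
```

>>> drive_tool:
  deltas:
    - {"gripper":150,"offset":[-0.0053,0,0.0005],"angular":[0,0.089,0]}
    - {"gripper":150,"offset":[-0.0053,0,0.0025],"angular":[0,0.089,0]}
    - {"gripper":150,"offset":[-0.0053,0,0.0045],"angular":[0,0.089,0]}
    - {"gripper":150,"offset":[-0.0053,0,0.0045],"angular":[0,0.089,0]}

```text
t: 2.85
eef_pos: [0.4695, 0.0757, 0.1087]
tool_rot: [0.092, -0.099, 0.99, -0.034]
contact_force: [-0.7, 0.0, -0.1]
gripper_width: 0.411
grasp_force: 0.0
```

```bash
python3 - <<'E'
from h import *
o=bot.get_obs(); print(o['q'],o['contact_force']); R2=RS*R.from_rotvec([0,np.radians(4),0]); go(SL-R2.apply([-0.0005,0,.0675]),R2)
E
```

```text
[-0.4651  0.419   0.1345  2.2796  0.1993  0.289   1.2362] [-0.7385  0.0019 -0.063 ]
t 2.85 offset [-0.001   0.0008 -0.0005] angular [ 0.0029  0.0005 -0.0035] rows 0.0277850113282364
```

>>> drive_tool:
  deltas:
    - {"gripper":190,"offset":[0,0,0],"angular":[0,0,0]}
    - {"gripper":255,"offset":[0,0,0],"angular":[0,0,0]}
    - {"gripper":255,"offset":[0,0,0],"angular":[0,0,0]}
    - {"gripper":255,"offset":[0,0,0],"angular":[0,0,0]}
    - {"gripper":255,"offset":[0,0,0],"angular":[0,0,0]}
  grip_force: 30

```text
t: 3.35
eef_pos: [0.4695, 0.0758, 0.1086]
tool_rot: [0.091, -0.099, 0.99, -0.034]
contact_force: [-3.2, 0.4, 5.2]
gripper_width: 0.146
grasp_force: 30.9
```

>>> drive_tool:
  deltas:
    - {"gripper":255,"offset":[0,0,-0.01],"angular":[0,0,0]}
    - {"gripper":255,"offset":[0,0,-0.04],"angular":[0,0,0]}
    - {"gripper":255,"offset":[0,0,-0.08],"angular":[0,0,0]}
    - {"gripper":255,"offset":[0,0,-0.12],"angular":[0,0,0]}

```text
t: 3.75
eef_pos: [0.4466, 0.0817, 0.2277]
tool_rot: [0.091, -0.099, 0.99, -0.034]
contact_force: [1.3, -0.6, -0.4]
gripper_width: 0.154
grasp_force: 29.4
```

```bash
python3 - <<'E'
from h import *
import cv2,pickle
optics.read_camera('wrist')
o=bot.get_obs(); m=optics.camera_model('wrist'); im=optics.read_camera('wrist')
print(o['t'],o['q'],o['gripper_width'],o['contact_force'])
pickle.dump((o,m),open('w4.pkl','wb'));cv2.imwrite('pics/w4.png',im)
cv2.imwrite('pics/w4b.png',cv2.resize(np.clip(im*1.3,0,255).astype(np.uint8)[180:480,160:480],None,fx=2,fy=2,interpolation=cv2.INTER_CUBIC))
E
```

```text
3.8 [-0.4906  0.1403  0.1148  2.2391  0.1754  0.6038  1.254 ] 0.14896778110505499 [0.261  0.2342 4.5568]
```

View pics/w4b.png

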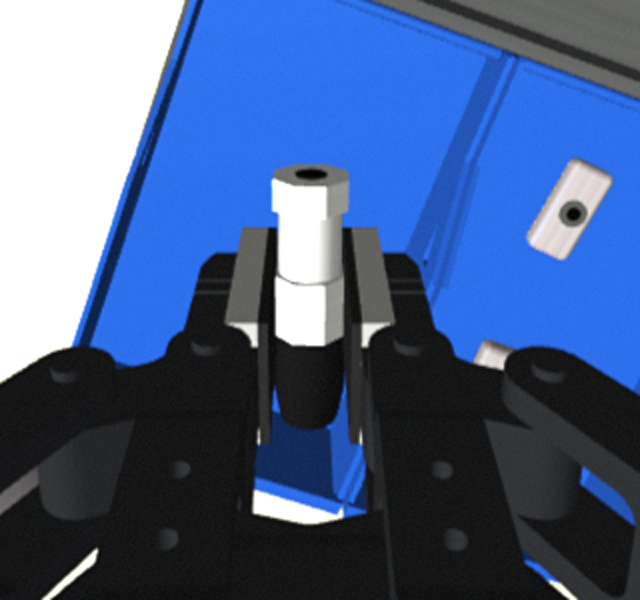

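The sleeve is held at its collar and in line with the fingers. Front hole is at crop (311,174), tail at (308,428). I'll estimate its pitch in the hand before placing.

```bash
python3 - <<'E'
from h import *
import pickle
from scipy.optimize import least_squares
o,m=pickle.load(open('w4.pkl','rb')); Rc=Q(o['tool_rot'])
pr=lambda d:proj('wrist',o['eef_pos']+Rc.apply(d),m)
def mod(xc,zc,a):
    u=np.array([np.cos(a),0,np.sin(a)]); w=np.array([-np.sin(a),0,np.cos(a)]) # w ~ tool z (down)
    c=np.array([xc,0,zc])
    return [c+.025*u, c-.006*u-.007*w, c+.006*u-.007*w, c-.025*u+.0065*0*w, c+.025*u-.007*w]
# observed rows: hole centre 174; collar black edge top 345; collar front edge top 278; 
obs=180+np.array([174,345,278])/2
f=lambda p:[pr(mod(*p)[i])[1]-obs[i] for i in range(3)]
for zc in (.064,.066,.0675,.069,.071):
    s=least_squares(lambda p:f([p[0],zc,p[1]]),[0,0]); print(zc,s.x[0],np.degrees(s.x[1]),s.fun)
go([.5,.03,.25],basis(0,YAW))
E
```

```text
0.064 -0.003279581009822839 21.9624585671875 [ 0.0074 -0.0329  0.0249]
0.066 -0.0041204377253731975 19.428132399021855 [ 0.1633 -0.4969  0.3222]
0.0675 -0.004760823287919174 17.735508335615588 [ 0.3673 -0.8906  0.5002]
0.069 -0.005424218969670014 16.338418506550898 [ 0.6465 -1.3101  0.6259]
0.071 -0.0063523160749494375 14.958253889321869 [ 1.1069 -1.8827  0.7157]
t 3.85 offset [-0.0419 -0.0629 -0.0058] angular [-0.0653  0.2518  0.4357] rows 2.6579948558466078
```

```bash
python3 - <<'E'
from h import *
import pickle
from scipy.optimize import least_squares
o,m=pickle.load(open('w4.pkl','rb')); Rc=Q(o['tool_rot'])
pr=lambda d:(proj('wrist',o['eef_pos']+Rc.apply(d),m)-[160,180])*2
def mod(xc,zc,a):
    u=np.array([np.cos(a),0,np.sin(a)]); w=np.array([-np.sin(a),0,np.cos(a)]); c=np.array([xc,0,zc])
    return np.array([pr(q)[1] for q in (c+.025*u, c+.006*u-.007*w, c-.006*u-.007*w, c-.025*u)])
w3=np.array([167,262,330,408]); w4=np.array([174,278,345,428])
print('w3 pred a=0',mod(-.0011,.0719,0),'obs',w3)
bias=w3-mod(-.0011,.0719,0)
for a in (0,4,8,12): print(a,mod(-.004,.0675,np.radians(a))+bias,w4)
s=least_squares(lambda p:mod(p[0],p[1]/1,p[2])+bias-w4,[0,.068,.05],x_scale=[.01,.01,.1]); print(s.x,np.degrees(s.x[2]),s.fun)
s=least_squares(lambda p:mod(p[0],.0675,p[1])+bias-w4,[0,.05],x_scale=[.01,.1]); print(s.x,np.degrees(s.x[1]),s.fun)
E
```

```text
w3 pred a=0 [157.2869 264.556  320.1658 381.4431] obs [167 262 330 408]
0 [189.9259 287.4944 356.1068 433.3674] [174 278 345 428]
4 [186.7165 284.0242 355.0281 438.7041] [174 278 345 428]
8 [184.1898 280.6316 353.708  443.6173] [174 278 345 428]
12 [182.3361 277.3352 352.1512 448.0712] [174 278 345 428]
[0.0006 0.0634 0.0036] 0.2070093024771322 [ 0.4821 -1.9803  2.0816 -0.5881]
[-0.0018  0.0435] 2.4931279615004556 [ 2.9667 -3.1965  0.4167 -0.3127]
```

```bash
cat >> h.py <<'E'
PSI=np.radians(-18.); RP=basis(np.radians(-2),PSI); YH=np.array([-np.sin(PSI),np.cos(PSI),0]); PAN=np.array([.55,-.185,.048])
PS=PAN-.03*YH; PR=PAN+.03*YH
E
python3 - <<'E'
from h import *
go([*PS[:2],.19],RP)
E
```

```text
t 3.85 offset [-0.021  -0.3039  0.072 ] angular [-0.0554  0.3014  0.65  ] rows 6.260600639515742
```

>>> drive_tool:
  deltas:
    - {"gripper":255,"offset":[-0.004,-0.045,0],"angular":[-0.009,0.05,0.108]}
    - {"gripper":255,"offset":[-0.008,-0.09,0],"angular":[-0.018,0.1,0.216]}
    - {"gripper":255,"offset":[-0.012,-0.135,0.0],"angular":[-0.027,0.15,0.324]}
    - {"gripper":255,"offset":[-0.016,-0.18,0.02],"angular":[-0.036,0.2,0.432]}
    - {"gripper":255,"offset":[-0.02,-0.22,0.03],"angular":[-0.045,0.25,0.54]}

```text
t: 4.35
eef_pos: [0.5139, -0.133, 0.2187]
tool_rot: [-0.002, 0.116, 0.993, -0.006]
contact_force: [-0.5, 0.5, -0.8]
gripper_width: 0.152
grasp_force: 29.4
```

```bash
python3 - <<'E'
from h import *
go([*PS[:2],.16],RP)
E
```

```text
t 4.35 offset [-0.0448 -0.0715  0.0594] angular [-0.0177  0.041   0.1043] rows 2.0647244165120227
```

>>> drive_tool:
  deltas:
    - {"gripper":255,"offset":[-0.02,-0.033,0.027],"angular":[-0.009,0.02,0.05]}
    - {"gripper":255,"offset":[-0.041,-0.066,0.055],"angular":[-0.018,0.041,0.104]}
    - {"gripper":255,"offset":[-0.045,-0.0715,0.0594],"angular":[-0.018,0.041,0.104]}
    - {"gripper":255,"offset":[-0.045,-0.0715,0.0594],"angular":[-0.018,0.041,0.104]}

```text
t: 4.75
eef_pos: [0.5404, -0.2127, 0.1592]
tool_rot: [-0.018, 0.156, 0.988, 0.002]
contact_force: [-0.1, 0.1, -0.7]
gripper_width: 0.153
grasp_force: 29.4
```

```bash
python3 - <<'E'
from h import *
import cv2,pickle
im=optics.read_camera('wrist'); 
o=bot.get_obs(); m=optics.camera_model('wrist'); im=optics.read_camera('wrist'); s=optics.read_camera('side')
print(o['t'],o['eef_pos'],o['q'],o['gripper_width'],o['contact_force'])
pickle.dump((o,m),open('w5.pkl','wb'));cv2.imwrite('pics/w5.png',im)
a=np.clip(im*1.3,0,255).astype(np.uint8); a=cv2.resize(a,(533,400)); b=cv2.resize(s[170:250,300:420],None,fx=4,fy=4)[:200] 
c=np.zeros((600,800,3),np.uint8); c[:400,:533]=a; b=cv2.resize(s[150:250,290:420],(260,200)); c[400:600,:260]=b
cv2.imwrite('pics/w5b.png',c)
print('pan centre px/.833',proj('wrist',PAN,m)*.8333, [proj('wrist',PAN+[.084*np.cos(t),.084*np.sin(t),.007],m)*.8333 for t in (0,1.57,3.14,4.71)])
go([*PS[:2],.13],RP)
E
```

```text
4.8 [ 0.5408 -0.2111  0.1601] [ 0.0505  0.5235  0.2828  1.8978 -0.1997  0.783   1.7048] 0.15142202720337777 [-0.1873 -0.2388  0.4384]
pan centre px/.833 [307.1304 237.232 ] [array([344.0243, 357.3403]), array([453.9817, 199.093 ]), array([264.7748,  97.1245]), array([173.3846, 281.4706])]
t 4.9 offset [-0.0015 -0.0039  0.0313] angular [0.001  0.0023 0.0081] rows 0.6314992392672619
```

View pics/w5b.png

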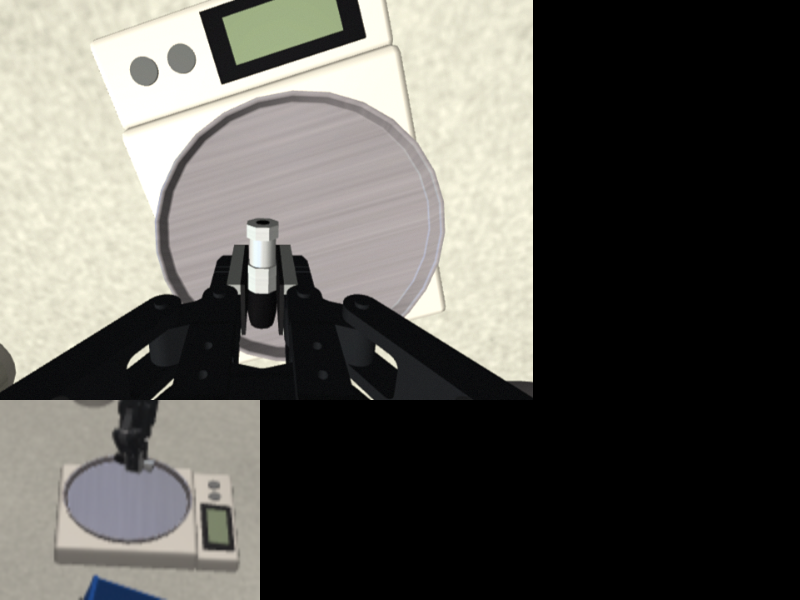

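The pan rim spans u 157–444 and v 92–360 in this view, so the pan is about 5 mm further right than estimated. I'll correct it to about (0.547, -0.189).

```bash
sed -i 's/PAN=np.array(\[.55,-.185,.048\])/PAN=np.array([.547,-.189,.048])/' h.py && python3 - <<'E'
from h import *
go([*PS[:2],.127],RP)
E
```

```text
t 4.9 offset [ 0.     -0.0087  0.0343] angular [0.001  0.0023 0.0081] rows 0.7082957072010804
```

>>> drive_tool:
  deltas:
    - {"gripper":255,"offset":[0,-0.0087,0.015],"angular":[0.001,0.002,0.008]}
    - {"gripper":255,"offset":[0,-0.0087,0.028],"angular":[0.001,0.002,0.008]}
    - {"gripper":255,"offset":[0,-0.0087,0.034],"angular":[0.001,0.002,0.008]}
    - {"gripper":255,"offset":[0,-0.0087,0.034],"angular":[0.001,0.002,0.008]}
    - {"gripper":255,"offset":[0,-0.0087,0.034],"angular":[0.001,0.002,0.008]}

```text
t: 5.4
eef_pos: [0.5375, -0.2191, 0.1264]
tool_rot: [-0.018, 0.157, 0.987, 0.002]
contact_force: [0.8, -0.4, -1.1]
gripper_width: 0.147
grasp_force: 29.4
```

>>> drive_tool:
  deltas:
    - {"gripper":255,"offset":[0,0,0.001],"angular":[0,0,0]}
    - {"gripper":255,"offset":[0,0,0.002],"angular":[0,0,0]}
    - {"gripper":255,"offset":[0,0,0.002],"angular":[0,0,0]}

```text
t: 5.7
eef_pos: [0.5375, -0.2192, 0.1248]
tool_rot: [-0.017, 0.157, 0.987, 0.002]
contact_force: [0.1, 0.3, 0.9]
gripper_width: 0.15
grasp_force: 29.4
```

>>> drive_tool:
  deltas:
    - {"gripper":255,"offset":[0,0,0.0005],"angular":[0,0,0]}
    - {"gripper":255,"offset":[0,0,0.001],"angular":[0,0,0]}
    - {"gripper":255,"offset":[0,0,0.001],"angular":[0,0,0]}

```text
t: 6.0
eef_pos: [0.5374, -0.2193, 0.1236]
tool_rot: [-0.017, 0.157, 0.987, 0.002]
contact_force: [-0.6, -0.6, -0.3]
gripper_width: 0.153
grasp_force: 29.4
```

>>> drive_tool:
  deltas:
    - {"gripper":255,"offset":[0,0,0.0005],"angular":[0,0,0]}
    - {"gripper":255,"offset":[0,0,0.001],"angular":[0,0,0]}
    - {"gripper":255,"offset":[0,0,0.001],"angular":[0,0,0]}

```text
t: 6.3
eef_pos: [0.5373, -0.2192, 0.1226]
tool_rot: [-0.018, 0.157, 0.987, 0.002]
contact_force: [0.2, -0.4, -0.4]
gripper_width: 0.147
grasp_force: 29.4
```

>>> drive_tool:
  deltas:
    - {"gripper":255,"offset":[0,0,0.0005],"angular":[0,0,0]}
    - {"gripper":255,"offset":[0,0,0.001],"angular":[0,0,0]}
    - {"gripper":255,"offset":[0,0,0.001],"angular":[0,0,0]}

```text
t: 6.6
eef_pos: [0.5375, -0.2193, 0.1218]
tool_rot: [-0.017, 0.157, 0.987, 0.002]
contact_force: [-0.1, 0.2, 2.2]
gripper_width: 0.15
grasp_force: 29.6
```

>>> drive_tool:
  deltas:
    - {"gripper":255,"offset":[0,0,0.0003],"angular":[0,0,0]}
    - {"gripper":255,"offset":[0,0,0.0003],"angular":[0,0,0]}

```text
t: 6.8
eef_pos: [0.5375, -0.2193, 0.1216]
tool_rot: [-0.017, 0.157, 0.987, 0.002]
contact_force: [0.9, -0.0, 3.4]
gripper_width: 0.145
grasp_force: 29.7
```

>>> drive_tool:
  deltas:
    - {"gripper":205,"offset":[0,0,0],"angular":[0,0,0]}
    - {"gripper":200,"offset":[0,0,0],"angular":[0,0,0]}
    - {"gripper":185,"offset":[0,0,0],"angular":[0,0,0]}
    - {"gripper":175,"offset":[0,0,0],"angular":[0,0,0]}
    - {"gripper":165,"offset":[0,0,0],"angular":[0,0,0]}

```text
t: 7.3
eef_pos: [0.5373, -0.2192, 0.1212]
tool_rot: [-0.018, 0.157, 0.987, 0.002]
contact_force: [-0.6, -0.1, 0.5]
gripper_width: 0.357
grasp_force: 0.0
```

>>> drive_tool:
  deltas:
    - {"gripper":165,"offset":[0,0,-0.01],"angular":[0,0,0]}
    - {"gripper":165,"offset":[0,0,-0.04],"angular":[0,0,0]}
    - {"gripper":150,"offset":[0,0,-0.08],"angular":[0,0,0]}
    - {"gripper":150,"offset":[0,0,-0.12],"angular":[0,0,0]}

```text
t: 7.7
eef_pos: [0.5411, -0.2204, 0.2431]
tool_rot: [-0.018, 0.158, 0.987, 0.002]
contact_force: [1.0, -0.6, -0.1]
gripper_width: 0.406
grasp_force: 0.0
```

```bash
python3 - <<'E'
from h import *
import cv2
im=optics.read_camera('wrist'); s=optics.read_camera('side'); 
a=cv2.resize(np.clip(im*1.2,0,255).astype(np.uint8),(533,400)); b=cv2.resize(s[150:410,285:415],(260,520))
c=np.zeros((520,800,3),np.uint8); c[:400,:533]=a; c[:,535:795]=b
cv2.imwrite('pics/p6.png',c)
print(bot.get_obs()['contact_force']); go(RD+N*.13,B)
E
```

```text
[ 1.0277 -0.7151 -0.8946]
t 7.8 offset [0.2089 0.4618 0.0853] angular [-0.0266 -0.3636 -0.2181] rows 10.279774504458311
```

View pics/p6.png

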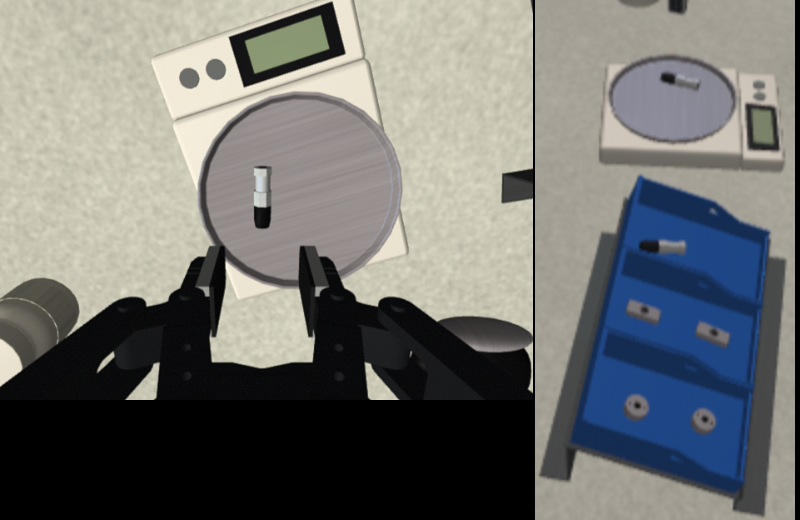

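The sleeve lies flat on the pan at (262,197) and every other part is still in its bin. Next, the low round weight.

>>> drive_tool:
  deltas:
    - {"gripper":145,"offset":[0.019,0.045,0],"angular":[-0.003,-0.036,-0.022]}
    - {"gripper":145,"offset":[0.038,0.09,0],"angular":[-0.006,-0.073,-0.044]}
    - {"gripper":145,"offset":[0.057,0.135,0],"angular":[-0.009,-0.11,-0.066]}
    - {"gripper":145,"offset":[0.076,0.18,0],"angular":[-0.012,-0.146,-0.088]}
    - {"gripper":145,"offset":[0.095,0.22,0],"angular":[-0.015,-0.18,-0.11]}

```text
t: 8.3
eef_pos: [0.5191, 0.0206, 0.2448]
tool_rot: [0.054, 0.114, 0.992, -0.002]
contact_force: [1.6, -0.1, -0.5]
gripper_width: 0.432
grasp_force: 0.0
```

```bash
python3 - <<'E'
from h import *
go(RD+N*.14,B)
E
```

```text
t 8.3 offset [0.0994 0.2473 0.0596] angular [-0.0087 -0.195  -0.1063] rows 5.4625831657991615
```

>>> drive_tool:
  deltas:
    - {"gripper":145,"offset":[0.019,0.045,0.01],"angular":[-0.002,-0.039,-0.021]}
    - {"gripper":145,"offset":[0.036,0.09,0.02],"angular":[-0.004,-0.078,-0.042]}
    - {"gripper":145,"offset":[0.055,0.135,0.03],"angular":[-0.006,-0.117,-0.063]}
    - {"gripper":145,"offset":[0.073,0.18,0.04],"angular":[-0.007,-0.156,-0.085]}
    - {"gripper":145,"offset":[0.09,0.224,0.05],"angular":[-0.009,-0.195,-0.106]}

```text
t: 8.8
eef_pos: [0.4881, 0.2578, 0.1868]
tool_rot: [0.13, 0.072, 0.989, -0.009]
contact_force: [1.1, 0.6, -0.6]
gripper_width: 0.432
grasp_force: 0.0
```

```bash
python3 - <<'E'
from h import *
import cv2,pickle
optics.read_camera('wrist');optics.read_camera('wrist')
o=bot.get_obs(); m=optics.camera_model('wrist'); im=optics.read_camera('wrist')
cv2.imwrite('pics/w7.png',im); print(o['q'],np.abs(o['joint_vel']).max())
top=RD+N*.005; pu=proj('wrist',top,m); print('pred',pu)
# disc top: bright, low-saturation blob near prediction, on blue floor
hsv=cv2.cvtColor(im,cv2.COLOR_BGR2HSV); mask=((hsv[...,1]<90)&(hsv[...,2]>60)).astype(np.uint8)
n,l,st,c=cv2.connectedComponentsWithStats(mask)
for i in range(1,n):
    if 200<st[i][4]<20000 and np.linalg.norm(c[i]-pu)<80: print(st[i],c[i])
u,v=int(pu[0]),int(pu[1]); g=cv2.cvtColor(im,cv2.COLOR_BGR2GRAY)
ys,xs=np.where((g[v-25:v+25,u-25:u+25]<60)); print('dark',xs.mean()+u-25,ys.mean()+v-25,len(xs))
go(RD+N*.14,B)
E
```

```text
[-0.8913  0.3711  0.2324  2.0899  0.2089  0.5189  0.5834] 0.09699871387720273
pred [344.2862 246.8747]
[ 322  225   42   43 1316] [342.5053 245.7097]
dark 343.1923076923077 248.14423076923077 104
t 8.95 offset [0.0069 0.0221 0.0076] angular [ 0.0013 -0.0035  0.0086] rows 0.4875618624549245
```

>>> drive_tool:
  deltas:
    - {"gripper":145,"offset":[0.007,0.0215,0.008],"angular":[0.001,-0.003,0.008]}
    - {"gripper":145,"offset":[0.007,0.0215,0.03],"angular":[0.001,-0.003,0.008]}
    - {"gripper":145,"offset":[0.007,0.0215,0.055],"angular":[0.001,-0.003,0.008]}
    - {"gripper":145,"offset":[0.007,0.0215,0.07],"angular":[0.001,-0.003,0.008]}
    - {"gripper":145,"offset":[0.007,0.0215,0.07],"angular":[0.001,-0.003,0.008]}

```text
t: 9.45
eef_pos: [0.5028, 0.2735, 0.1158]
tool_rot: [0.129, 0.077, 0.989, -0.012]
contact_force: [-0.3, -0.5, 0.1]
gripper_width: 0.43
grasp_force: 0.0
```

```bash
python3 - <<'E'
from h import *
o=bot.get_obs(); print(o['q'],o['contact_force']); go(RD+N*.0695,B)
E
```

```text
[-0.883   0.5218  0.2361  2.0769  0.2081  0.3898  0.5425] [-0.2686 -0.4716  0.1282]
t 9.45 offset [0.0025 0.0068 0.0066] angular [-0.007  -0.0015 -0.0116] rows 0.1963455825220734
```

>>> drive_tool:
  deltas:
    - {"gripper":145,"offset":[0.0025,0.0068,0.001],"angular":[-0.007,0,-0.011]}
    - {"gripper":145,"offset":[0.0025,0.0068,0.004],"angular":[-0.007,0,-0.011]}
    - {"gripper":145,"offset":[0.0025,0.0068,0.0064],"angular":[-0.007,0,-0.011]}
    - {"gripper":145,"offset":[0.0025,0.0068,0.0064],"angular":[-0.007,0,-0.011]}
    - {"gripper":145,"offset":[0.0025,0.0068,0.0064],"angular":[-0.007,0,-0.011]}

```text
t: 9.95
eef_pos: [0.5033, 0.2823, 0.1108]
tool_rot: [0.131, 0.071, 0.989, -0.008]
contact_force: [-0.1, -0.2, 0.3]
gripper_width: 0.435
grasp_force: 0.0
```

```bash
python3 - <<'E'
from h import *
o=bot.get_obs(); print(o['q'],o['contact_force']); go(RD+N*.0695,B)
E
```

```text
[-0.8883  0.5344  0.2306  2.0706  0.2079  0.3766  0.541 ] [-0.0746 -0.1803  0.3289]
t 9.95 offset [ 0.0003 -0.002   0.002 ] angular [0.005  0.0012 0.001 ] rows 0.0575168609609455
```

>>> drive_tool:
  deltas:
    - {"gripper":145,"offset":[0,-0.0015,0.001],"angular":[0,0,0]}
    - {"gripper":145,"offset":[0,-0.0015,0.0018],"angular":[0,0,0]}
    - {"gripper":145,"offset":[0,-0.0015,0.0018],"angular":[0,0,0]}

```text
t: 10.25
eef_pos: [0.5035, 0.2806, 0.1087]
tool_rot: [0.131, 0.071, 0.989, -0.008]
contact_force: [0.5, 0.1, -0.1]
gripper_width: 0.43
grasp_force: 0.0
```

```bash
python3 - <<'E'
from h import *
o=bot.get_obs(); print(o['joint_vel'],o['contact_force']); go(RD+N*.0695,B)
E
```

```text
[-0.0019 -0.0006 -0.0014 -0.001   0.0015  0.0016  0.    ] [ 0.5307  0.0622 -0.1264]
t 10.25 offset [ 0.0002 -0.0004 -0.0002] angular [0.0045 0.0008 0.001 ] rows 0.024504496178294814
```

>>> drive_tool:
  deltas:
    - {"gripper":170,"offset":[0,0,0],"angular":[0,0,0]}
    - {"gripper":185,"offset":[0,0,0],"angular":[0,0,0]}
    - {"gripper":230,"offset":[0,0,0],"angular":[0,0,0]}
    - {"gripper":255,"offset":[0,0,0],"angular":[0,0,0]}
    - {"gripper":255,"offset":[0,0,0],"angular":[0,0,0]}
  grip_force: 40

```text
t: 10.75
eef_pos: [0.5033, 0.2799, 0.1091]
tool_rot: [0.13, 0.072, 0.989, -0.008]
contact_force: [-2.7, -2.2, 7.7]
gripper_width: 0.244
grasp_force: 39.5
```

>>> drive_tool:
  deltas:
    - {"gripper":255,"offset":[0,0,-0.008],"angular":[0,0,0]}
    - {"gripper":255,"offset":[0,0,-0.04],"angular":[0,0,0]}
    - {"gripper":255,"offset":[0,0,-0.08],"angular":[0,0,0]}
    - {"gripper":255,"offset":[0,0,-0.12],"angular":[0,0,0]}
    - {"gripper":255,"offset":[0,0,-0.13],"angular":[0,0,0]}

```text
t: 11.25
eef_pos: [0.4705, 0.2867, 0.2387]
tool_rot: [0.133, 0.071, 0.989, -0.005]
contact_force: [0.2, -0.7, -0.7]
gripper_width: 0.246
grasp_force: 39.2
```

```bash
python3 - <<'E'
from h import *
o=bot.get_obs(); print(o['gripper_width'],o['grasp_force'],o['contact_force']); go([*PR[:2],.23],basis(0,PSI))
E
```

```text
0.24569841148863233 39.23916935920715 [ 0.1882 -0.7131 -0.7066]
t 11.25 offset [-0.1417 -0.4306  0.0435] angular [0.0408 0.3368 0.2164] rows 9.108195565996121
```

>>> drive_tool:
  deltas:
    - {"gripper":255,"offset":[-0.014,-0.043,0.004],"angular":[0.004,0.034,0.022]}
    - {"gripper":255,"offset":[-0.028,-0.086,0.008],"angular":[0.008,0.067,0.043]}
    - {"gripper":255,"offset":[-0.042,-0.129,0.013],"angular":[0.012,0.1,0.065]}
    - {"gripper":255,"offset":[-0.057,-0.172,0.017],"angular":[0.016,0.135,0.087]}
    - {"gripper":255,"offset":[-0.071,-0.215,0.022],"angular":[0.02,0.168,0.108]}

```text
t: 11.75
eef_pos: [0.513, 0.0601, 0.2309]
tool_rot: [0.065, 0.114, 0.991, -0.005]
contact_force: [0.8, 1.0, -0.8]
gripper_width: 0.244
grasp_force: 39.2
```

```bash
python3 - <<'E'
from h import *
o=bot.get_obs(); print(o['eef_pos']); go([*PR[:2],.22],basis(0,PSI))
E
```

```text
[0.513  0.0601 0.2309]
t 11.75 offset [-0.0903 -0.205   0.0217] angular [0.0136 0.1646 0.1072] rows 4.501263951334911
```

>>> drive_tool:
  deltas:
    - {"gripper":255,"offset":[-0.018,-0.041,0.004],"angular":[0.003,0.033,0.021]}
    - {"gripper":255,"offset":[-0.036,-0.082,0.008],"angular":[0.006,0.066,0.043]}
    - {"gripper":255,"offset":[-0.054,-0.123,0.013],"angular":[0.008,0.099,0.064]}
    - {"gripper":255,"offset":[-0.072,-0.164,0.017],"angular":[0.011,0.132,0.086]}
    - {"gripper":255,"offset":[-0.09,-0.205,0.022],"angular":[0.014,0.165,0.107]}

```text
t: 12.25
eef_pos: [0.5561, -0.1604, 0.2195]
tool_rot: [-0.0, 0.156, 0.988, -0.0]
contact_force: [1.4, 0.5, -1.7]
gripper_width: 0.243
grasp_force: 39.2
```

>>> drive_tool:
  deltas:
    - {"gripper":255,"offset":[0,0,0],"angular":[0,0,0]}
    - {"gripper":255,"offset":[0,0,0],"angular":[0,0,0]}
    - {"gripper":255,"offset":[0,0,0],"angular":[0,0,0]}

```text
t: 12.55
eef_pos: [0.5558, -0.1573, 0.2193]
tool_rot: [-0.0, 0.155, 0.988, -0.0]
contact_force: [0.4, 0.0, -1.1]
gripper_width: 0.246
grasp_force: 39.3
```

```bash
python3 - <<'E'
from h import *
o=bot.get_obs(); print(o['eef_pos'],o['q'],PR); go([*PR[:2],.128],basis(0,PSI))
E
```

```text
[ 0.5558 -0.1573  0.2193] [-0.0826  0.4262  0.3219  1.8896 -0.174   0.8536  1.5861] [ 0.5563 -0.1605  0.048 ]
t 12.55 offset [-0.0014 -0.0029  0.0913] angular [-0.0004 -0.0008  0.0026] rows 1.8270866648444024
```

>>> drive_tool:
  deltas:
    - {"gripper":255,"offset":[-0.001,-0.003,0.03],"angular":[0,0,0]}
    - {"gripper":255,"offset":[-0.001,-0.003,0.06],"angular":[0,0,0]}
    - {"gripper":255,"offset":[-0.001,-0.003,0.085],"angular":[0,0,0]}
    - {"gripper":255,"offset":[-0.001,-0.003,0.091],"angular":[0,0,0]}
    - {"gripper":255,"offset":[-0.001,-0.003,0.091],"angular":[0,0,0]}

```text
t: 13.05
eef_pos: [0.5557, -0.1605, 0.1282]
tool_rot: [-0.001, 0.155, 0.988, -0.0]
contact_force: [0.0, -0.8, 0.1]
gripper_width: 0.245
grasp_force: 39.3
```

>>> drive_tool:
  deltas:
    - {"gripper":255,"offset":[0,0,0.001],"angular":[0,0,0]}
    - {"gripper":255,"offset":[0,0,0.002],"angular":[0,0,0]}
    - {"gripper":255,"offset":[0,0,0.002],"angular":[0,0,0]}
    - {"gripper":255,"offset":[0,0,0.002],"angular":[0,0,0]}

```text
t: 13.45
eef_pos: [0.5564, -0.162, 0.1274]
tool_rot: [0.001, 0.156, 0.988, -0.0]
contact_force: [-0.2, 0.2, -0.5]
gripper_width: 0.238
grasp_force: 39.3
```

>>> drive_tool:
  deltas:
    - {"gripper":255,"offset":[0,0,0.0005],"angular":[0,0,0]}
    - {"gripper":255,"offset":[0,0,0.001],"angular":[0,0,0]}
    - {"gripper":255,"offset":[0,0,0.001],"angular":[0,0,0]}
    - {"gripper":255,"offset":[0,0,0.001],"angular":[0,0,0]}

```text
t: 13.85
eef_pos: [0.5561, -0.162, 0.1257]
tool_rot: [0.0, 0.156, 0.988, -0.001]
contact_force: [1.0, -0.5, 0.7]
gripper_width: 0.238
grasp_force: 39.3
```

>>> drive_tool:
  deltas:
    - {"gripper":255,"offset":[0,0,0.0005],"angular":[0,0,0]}
    - {"gripper":255,"offset":[0,0,0.001],"angular":[0,0,0]}
    - {"gripper":255,"offset":[0,0,0.001],"angular":[0,0,0]}
    - {"gripper":255,"offset":[0,0,0.001],"angular":[0,0,0]}

```text
t: 14.25
eef_pos: [0.556, -0.162, 0.1247]
tool_rot: [0.0, 0.156, 0.988, -0.001]
contact_force: [1.1, -0.2, -1.1]
gripper_width: 0.244
grasp_force: 39.3
```

>>> drive_tool:
  deltas:
    - {"gripper":255,"offset":[0,0,0.0005],"angular":[0,0,0]}
    - {"gripper":255,"offset":[0,0,0.001],"angular":[0,0,0]}
    - {"gripper":255,"offset":[0,0,0.001],"angular":[0,0,0]}
    - {"gripper":255,"offset":[0,0,0.001],"angular":[0,0,0]}

```text
t: 14.65
eef_pos: [0.5561, -0.162, 0.1237]
tool_rot: [0.0, 0.156, 0.988, -0.001]
contact_force: [-0.4, -0.4, -0.2]
gripper_width: 0.24
grasp_force: 39.3
```

>>> drive_tool:
  deltas:
    - {"gripper":255,"offset":[0,0,0.0005],"angular":[0,0,0]}
    - {"gripper":255,"offset":[0,0,0.001],"angular":[0,0,0]}
    - {"gripper":255,"offset":[0,0,0.001],"angular":[0,0,0]}
    - {"gripper":255,"offset":[0,0,0.001],"angular":[0,0,0]}

```text
t: 15.05
eef_pos: [0.556, -0.162, 0.1227]
tool_rot: [0.0, 0.156, 0.988, -0.001]
contact_force: [1.1, 0.1, 0.7]
gripper_width: 0.24
grasp_force: 39.3
```

>>> drive_tool:
  deltas:
    - {"gripper":255,"offset":[0,0,0.0007],"angular":[0,0,0]}
    - {"gripper":255,"offset":[0,0,0.0007],"angular":[0,0,0]}
    - {"gripper":255,"offset":[0,0,0.0007],"angular":[0,0,0]}

```text
t: 15.35
eef_pos: [0.556, -0.162, 0.122]
tool_rot: [0.0, 0.156, 0.988, -0.001]
contact_force: [0.7, -0.4, -0.6]
gripper_width: 0.241
grasp_force: 39.3
```

>>> drive_tool:
  deltas:
    - {"gripper":255,"offset":[0,0,0.0005],"angular":[0,0,0]}
    - {"gripper":255,"offset":[0,0,0.0005],"angular":[0,0,0]}
    - {"gripper":255,"offset":[0,0,0.0005],"angular":[0,0,0]}

```text
t: 15.65
eef_pos: [0.5561, -0.162, 0.1215]
tool_rot: [0.0, 0.156, 0.988, -0.001]
contact_force: [-0.3, -0.2, -0.9]
gripper_width: 0.24
grasp_force: 39.3
```

>>> drive_tool:
  deltas:
    - {"gripper":255,"offset":[0,0,0.0005],"angular":[0,0,0]}
    - {"gripper":255,"offset":[0,0,0.0005],"angular":[0,0,0]}
    - {"gripper":255,"offset":[0,0,0.0005],"angular":[0,0,0]}

```text
t: 15.95
eef_pos: [0.5561, -0.162, 0.121]
tool_rot: [0.0, 0.156, 0.988, -0.001]
contact_force: [-0.1, 0.2, -0.2]
gripper_width: 0.245
grasp_force: 39.3
```

>>> drive_tool:
  deltas:
    - {"gripper":255,"offset":[0,0,0.0005],"angular":[0,0,0]}
    - {"gripper":255,"offset":[0,0,0.0005],"angular":[0,0,0]}
    - {"gripper":255,"offset":[0,0,0.0005],"angular":[0,0,0]}

```text
t: 16.25
eef_pos: [0.5561, -0.162, 0.121]
tool_rot: [0.0, 0.156, 0.988, -0.0]
contact_force: [-1.7, -0.2, 5.2]
gripper_width: 0.249
grasp_force: 40.8
```

>>> drive_tool:
  deltas:
    - {"gripper":200,"offset":[0,0,-0.0002],"angular":[0,0,0]}
    - {"gripper":180,"offset":[0,0,-0.0002],"angular":[0,0,0]}
    - {"gripper":165,"offset":[0,0,-0.0002],"angular":[0,0,0]}
    - {"gripper":155,"offset":[0,0,-0.0002],"angular":[0,0,0]}
    - {"gripper":150,"offset":[0,0,-0.0002],"angular":[0,0,0]}

```text
t: 16.75
eef_pos: [0.556, -0.162, 0.1206]
tool_rot: [0.0, 0.156, 0.988, -0.001]
contact_force: [0.2, 0.5, -0.0]
gripper_width: 0.411
grasp_force: 0.0
```

>>> drive_tool:
  deltas:
    - {"gripper":150,"offset":[0,0,-0.01],"angular":[0,0,0]}
    - {"gripper":150,"offset":[0,0,-0.04],"angular":[0,0,0]}
    - {"gripper":150,"offset":[0,0,-0.08],"angular":[0,0,0]}
    - {"gripper":150,"offset":[0,0,-0.12],"angular":[0,0,0]}
    - {"gripper":150,"offset":[0,0,-0.13],"angular":[0,0,0]}

```text
t: 17.25
eef_pos: [0.558, -0.1628, 0.256]
tool_rot: [0.004, 0.157, 0.988, -0.001]
contact_force: [0.0, 0.5, 0.3]
gripper_width: 0.414
grasp_force: 0.0
```

```bash
python3 - <<'E'
from h import *
import cv2
im=optics.read_camera('wrist'); s=optics.read_camera('side'); k=optics.read_camera('scene')
a=cv2.resize(np.clip(im*1.2,0,255).astype(np.uint8),(533,400)); b=cv2.resize(s[100:410,220:420],(260,403)); e=cv2.resize(k[170:330,110:590],(533,178))
c=np.zeros((600,800,3),np.uint8); c[:400,:533]=a; c[:403,535:795]=b; c[405:583,:533]=e
cv2.imwrite('pics/p8.png',c); o=bot.get_obs(); print(o['t'],o['gripper_width'],o['contact_force'])
E
```

```text
17.4 0.41223013892981597 [-0.7147 -0.0884  0.2782]
```

View pics/p8.png

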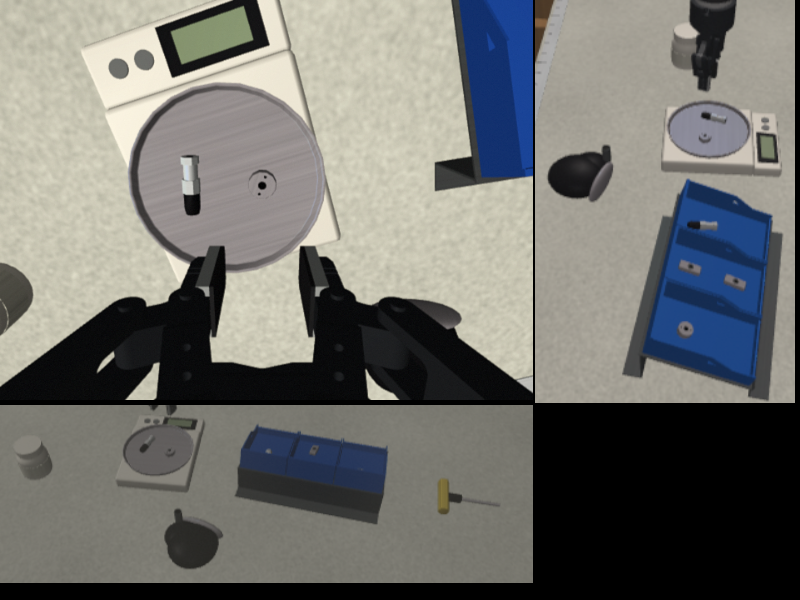

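The sleeve (191,185) and the round (262,184) lie flat side by side on the pan. The other parts are in their bins, and the club head, wrench and jar look unmoved. I'm handing in now.

```bash
python3 -c "
from station import bot
print(bot.hand_in())"
```

```text
the job is handed in; nothing more can be done
None
```

One shaft sleeve and one round sole weight are lying flat, side by side, on the scale's pan; the other parts are still in their bins, the club head, wrench and jar look untouched, and the job is handed in at about 17 s.

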